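# Switch on the stirrer under the conical flask

## Robot

A 6-joint arm with a two-finger parallel gripper is mounted at the origin on a cart in front of the work surface, level with it; the furniture and walls round the work are solid. World frame = base frame: x ahead of the robot, y to its left, z up, the work surface at z = 0. Lengths are in m, angles in rad, forces in N, time in s.
With the tool pointing down it reaches from about 0.375 to 0.9 m from the base axis. Payload 3.1 kg.
Tool frame: the origin (TCP) lies on the centre line of the jaws, within the pads' length; the fingertips stand 19 mm ahead of it and the grasp point (between the pads) is the TCP; z points along the fingers, y is the line along which they close (so a half turn about z gives the same grasp; the last joint's range is limited). The gripper opens to 85 mm and grips with 20 to 120 N. Pads are 22 mm wide; open, the fingers measure 114 mm over their backs; the gripper's body (76 mm by 85 mm) begins 54 mm behind the grasp point. The pads swing forward as they close: fully open they stand 13 mm farther back than shut.
Start: joints at [-1.363, 0.527, 1.433, -0, 1.181, -0.178], TCP at [0.235, -0.579, 0.25] pointing down, gripper open.
Joint ranges: [-3.08, 3.08], [-0.75, 2.2], [0.22, 2.44], [-1.43, 4.57], [0, 2.65], [-2.85, 2.85]. Speed limits (rad/s): [2.79, 2.79, 3.14, 3.14, 3.14, 3.14].

## Interface

Orientations are given as a unit quaternion [x, y, z, w].
In Python, from station import manip gives the robot as it stands.
- The arm moves only by the tool servo_tool, never from a script. Its argument "rows" is a list that holds one entry, the list of rows, each a list of 7 numbers: the turn, a rotation vector about the tool's x, y, z in degrees, then the shift along the tool's x, y, z in m, then the gripper command: -1 is shut, 1 is fully open, values between are in proportion. In form: [[[wx, wy, wz, tx, ty, tz, jaw], ...]]. A call has 1 to 8 rows; each row shifts and turns the commanded pose from where the row before left it, along the tool's axes as they then stand; what a row does not reach is not made up. A row lasts 1/12 s, in which the tool goes at most 41.7 mm and 7.16 degrees, less where a joint would pass 70% of its speed; a pose out of reach is approached as far as the arm can. A call is refused whole if a number of a shift passes 0.0417 or a number of a turn 7.16, either way. A call with a gripper value outside its range is refused whole. The fingers move at their own pace and stop on an object; "squeeze" is the grip in N (left out, the last holds). Time passes only in rows, so rows that do not move let the fingers close. It gives the time, the measured TCP pose, the force, the opening and the grip force at its end, in the units of the state.
- manip.sense(): the state, without advancing time (a new reading comes with each control period).
- manip.snapshot(name): name is "side" or "top"; returns the picture (400x640x3 uint8, blue, green, red); there is no depth.
- manip.camera_info(name): a dict with "K" (3x3 intrinsics, pixels), "camera_from_world" (4x4, takes a point from world to camera coordinates). Camera axes: x right, y down, z forward; pixel columns grow to the right and rows downward; lengths in m; the calibration is good to about 2 mm. A picture is of the moment at which its call begins. camera_info takes no time and is no camera call.
- manip.sign_off(): hands the job in; it is judged then, once.
The state is a dict: "t": time; "q": joint angles; "qd": joint speeds; "tau": joint torques, N m; "tcp_pos": TCP position; "tool_rot": TCP orientation; "force": force on the tool from outside, world axes, zero at the start; "ft_torque": the same for the moment, N m; "finger_gap": opening from 0.0 (shut) to 1.0 (fully open); "gripper_force": force on a finger pad.
Only numpy, scipy, OpenCV 4.12 (cv2) and the standard library are available. Lean on these libraries where they do the work, as an engineer would, in place of code of your own. Each camera call takes 0.05 s, during which the arm holds its last target. There are 200 camera calls.

## Task

Switch on the magnetic stirrer that carries the conical flask: push its orange-capped toggle over from the white dot towards the green dot until it snaps home, then let go. Leave the other stirrer, under the tall beaker, switched off, and do not shift or tip the glass standing on either stirrer.

Things in the scene. Friction and masses are not known exactly. Their poses are not given: they have to be found in the camera images.
- flask_toggle_pivot (a point): Toggle pivot on the flask's stirrer (fixed), 55 mm above the worktop, 10 mm above the flat black deck (78 mm along x, 136 mm along y). z up, x to the stirrer's plate, y from white (off) dot to green (on) dot, the 13 mm dots 50 mm either side. Toggle: steel stalk 7 to 9 mm thick, orange cap 11 to 15 mm thick from 30 to 60 mm off the pivot; off, cap middle at y -18, z +41 mm; on, y +18.
- flask_toggle (a joint): Toggle of the flask's stirrer: 0 = off (starts so), leaning 24 degrees to the white dot; 0.42 = upright; 0.84 rad = on, leaning to the green dot. About 4 N sideways on the cap starts it; the push needed falls to nothing at the upright, past which it springs over to on by itself; short of it, it springs back. It does not stay between.
- beaker_toggle (a joint): Like toggle of the other, identical stirrer, under the tall beaker: 0 = off (starts and must stay so), 0.84 = on. Each stirrer is a white box 260 mm along x, 160 mm along y, fixed; its black control deck in front, 45 mm high, bears only the toggle; the rear, from 50 mm to +x of the pivot, is 65 mm high, and the square white plate on it 73 mm.
- flask_middle (a point): Half-way up the axis of the conical glass flask with reddish-pink liquid, loose on its stirrer's plate, 130 to 145 mm to +x of the toggle pivot: 100 mm wide at the foot, narrow at the neck, 146 mm high (top 219 mm above the worktop); z up along its axis.
- beaker_middle (a point): Half-way up the axis of the tall clear beaker with cloudy liquid, 77 mm wide, 127 mm high (top 200 mm above the worktop), loose on the other stirrer's plate; z up along its axis.

How it is judged:
At the end, for the whole second after the job is handed in: The toggle of the flask's stirrer rests at its on stop (joint above 0.72 of 0.84 rad), the other stirrer's toggle is still off (below 0.12 rad), and flask and beaker stand upright (within 10 degrees) less than 20 mm from where they started (value of joint flask_toggle above 0.72 rad and value of joint beaker_toggle below 0.12 rad and distance of each of flask_middle, beaker_middle from where it was at the start of the episode below 0.02 m and angle between each of flask_middle, beaker_middle's own z axis and vertical below 0.17 rad); the robot touches nothing.
It fails at once if the stirrer under the beaker is switched on (value of joint beaker_toggle above 0.42 rad).
It fails at once if the flask is shifted or tipped (distance of flask_middle from where it was at the start of the episode above 0.02 m or angle between flask_middle's own z axis and vertical above 0.17 rad).
It fails at once if the beaker is shifted or tipped (distance of beaker_middle from where it was at the start of the episode above 0.02 m or angle between beaker_middle's own z axis and vertical above 0.17 rad).
It also fails if it takes over 29 s, if anything falls off the work surface, if the arm or the gripper's body presses on something with over 40 N, if the wrist force passes 120 N, or if a joint passes its speed limit or range.

## Working session

There is one attempt and no reset: what is moved stays moved. The work goes in short steps, Python scripts to look and compute and a tool call to move; the robot and the scene stay as the last step left them, time stands still between calls to the robot, and variables do not carry over. Pictures are saved under pics/ and viewed, at most 10 in all, crops included, and the job is handed in when it is done.

Besides the shell and the picture viewer there is one more tool, called after ">>>" as name(argument=value, ...) on one line, values as JSON. servo_tool: Moves the arm, as the interface text tells. Its arguments: {"type":"object","properties":{"rows":{"type":"array","items":{"type":"array","items":{"type":"array","items":{"type":"number"}}}},"squeeze":{"type":"number"}},"required":["rows"]}

```bash
mkdir -p pics
python3 - <<'E'
from station import manip
import cv2,numpy as np
for n in("side","top"):
    im=manip.snapshot(n);cv2.imwrite(f"pics/{n}0.png",im)
    c=manip.camera_info(n);print(n,np.round(c["K"],1).tolist(),np.round(c["camera_from_world"],3).tolist())
s=manip.sense();print(s["t"],s["tcp_pos"],s["tool_rot"],s["force"])
E
```

```text
side [[391.7, 0.0, 321.2], [0.0, 391.7, 200.4], [0.0, 0.0, 1.0]] [[-0.996, -0.095, 0.003, 0.517], [-0.046, 0.458, -0.888, 0.148], [0.083, -0.884, -0.46, 1.044], [0.0, 0.0, 0.0, 1.0]]
top [[391.6, 0.0, 322.4], [0.0, 391.6, 194.1], [0.0, 0.0, 1.0]] [[-0.008, -1.0, -0.005, -0.017], [-0.998, 0.008, -0.063, 0.559], [0.063, 0.004, -0.998, 1.178], [0.0, 0.0, 0.0, 1.0]]
0.1 [ 0.23509245 -0.57844987  0.24944631] [ 9.81451050e-01  1.91710457e-01 -8.26790037e-06 -9.67566542e-04] [ 0.64060156 -0.47108666 -0.70877219]
```

View pics/side0.png

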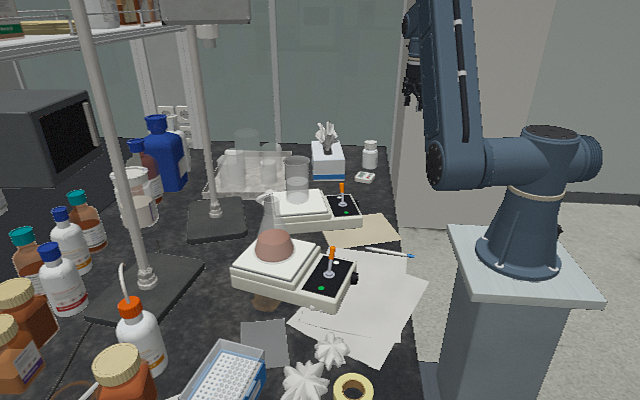

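View pics/top0.png

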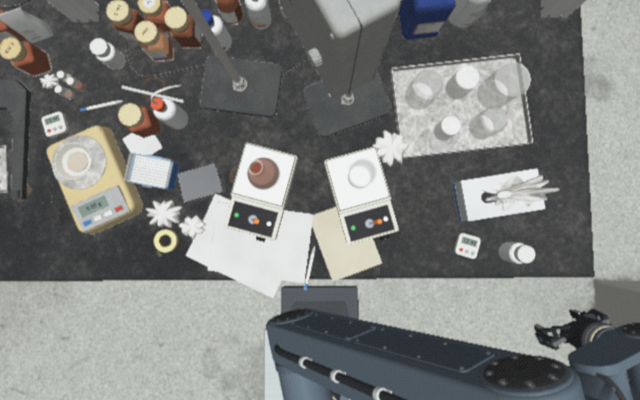

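The side view shows the flask's stirrer in front (toggle near 332,262) and the beaker's behind (342,192). In the top view the flask deck is near (255,218), green dot left (236,215); the beaker deck is near (368,223).

```bash
cat > h.py <<'E'
from station import manip
import cv2,numpy as np
def ray(n,u,v):
    c=manip.camera_info(n);K=np.array(c["K"]);T=np.array(c["camera_from_world"]);R=T[:3,:3]
    return -R.T@T[:3,3], R.T@np.linalg.inv(K)@[u,v,1]
def plane(n,u,v,z):
    o,d=ray(n,u,v);return o+d*(z-o[2])/d[2]
def proj(n,p):
    c=manip.camera_info(n);q=np.array(c["camera_from_world"])@[*p,1];q=np.array(c["K"])@q[:3];return q[:2]/q[2]
def tri(a,b):
    (o,d),(p,e)=ray("side",*a),ray("top",*b)
    s=np.linalg.lstsq(np.c_[d,-e],p-o,rcond=None)[0];A=o+d*s[0];B=p+e*s[1];return (A+B)/2,np.linalg.norm(A-B)
def blobs(im,box,m,lo,hi):
    x0,y0,x1,y1=box;h=cv2.cvtColor(im,cv2.COLOR_BGR2HSV)[y0:y1,x0:x1]
    n,l,s,c=cv2.connectedComponentsWithStats(cv2.inRange(h,lo,hi))
    return [(m,int(s[i,4]),(c[i]+[x0,y0]).round(1).tolist()) for i in range(1,n) if s[i,4]>2]
E
python3 - <<'E'
from h import *
t=cv2.imread("pics/top0.png");s=cv2.imread("pics/side0.png")
G=((45,80,60),(85,255,255));O=((5,140,120),(20,255,255));W=((0,0,170),(180,60,255))
for nm,im,box in(("top",t,(228,200,285,240)),("side",s,(310,240,358,300))):
    for k,r in(("G",G),("O",O),("W",W)):
        for b in blobs(im,box,k,*r):
            print(nm,b,plane(nm,*b[2],0.045).round(4))
a=cv2.resize(t[190:250,220:410],None,fx=4,fy=4,interpolation=cv2.INTER_CUBIC)
b=cv2.resize(s[160:310,220:410],None,fx=2.3,fy=2.3,interpolation=cv2.INTER_CUBIC)
w=max(a.shape[1],b.shape[1]);P=lambda i:cv2.copyMakeBorder(i,0,0,0,w-i.shape[1],0)
cv2.imwrite("pics/crop.png",np.vstack([P(a),P(b)]))
E
```

```text
top ('G', 26, [236.0, 214.5]) [0.4981 0.2357 0.045 ]
top ('O', 21, [256.3, 221.0]) [0.4783 0.1752 0.045 ]
top ('W', 1028, [259.0, 220.1]) [0.4809 0.1671 0.045 ]
top ('W', 34, [251.7, 218.6]) [0.4855 0.1889 0.045 ]
top ('W', 16, [268.5, 223.5]) [0.4706 0.1389 0.045 ]
side ('G', 25, [320.9, 287.6]) [0.4981 0.2323 0.045 ]
side ('O', 62, [331.5, 252.3]) [0.4845 0.0964 0.045 ]
side ('W', 826, [338.0, 262.0]) [0.4661 0.1351 0.045 ]
side ('W', 32, [311.6, 245.9]) [0.5372 0.0731 0.045 ]
side ('W', 51, [314.1, 252.6]) [0.5276 0.1019 0.045 ]
side ('W', 13, [329.5, 264.0]) [0.4858 0.1451 0.045 ]
side ('W', 15, [335.7, 262.1]) [0.4715 0.1361 0.045 ]
side ('W', 41, [328.6, 274.1]) [0.4849 0.1836 0.045 ]
side ('W', 162, [351.9, 292.8]) [0.43   0.2427 0.045 ]
```

View pics/crop.png

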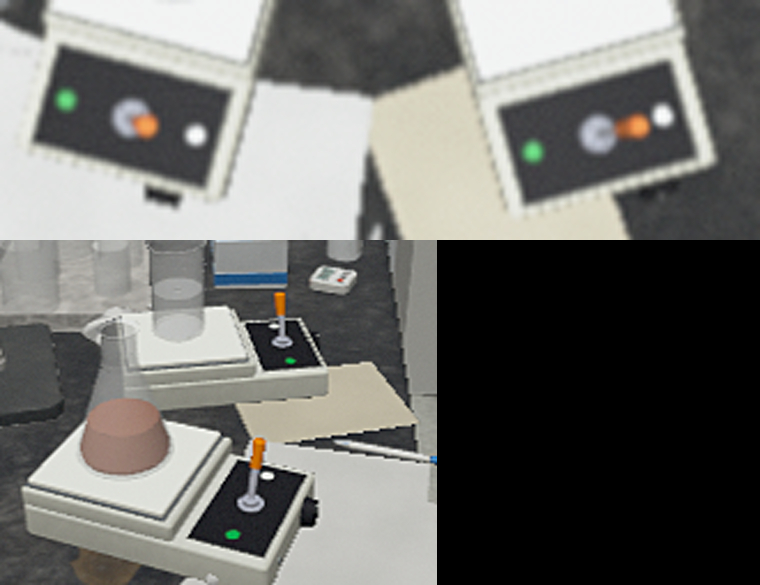

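The crop confirms this: the flask's toggle leans to the white dot (right in the top view), green is at +y, and there is free space at the white side. I'll shut the gripper and push with the back of the finger. First the transit, at z 0.25.

>>> servo_tool(rows=[[[0, 0, 0, 0.012, -0.01, 0, -1], [0, 0, 0, 0.022, -0.02, 0, -1], [0, 0, 0, 0.022, -0.02, 0, -1], [0, 0, 0, 0.022, -0.02, 0, -1], [0, 0, 0, 0.022, -0.02, 0, -1], [0, 0, 0, 0.022, -0.02, 0, -1], [0, 0, 0, 0.022, -0.02, 0, -1], [0, 0, 0, 0.022, -0.02, 0, -1]]], squeeze=40)

```text
t: 0.77
tcp_pos: [0.3328, -0.376, 0.25]
tool_rot: [0.981, 0.192, -0.0, -0.0]
force: [0.3, 0.3, -0.2]
finger_gap: -0.003
gripper_force: 0.0
```

>>> servo_tool(rows=[[[0, 0, 0, 0.022, -0.02, 0, -1], [0, 0, 0, 0.022, -0.02, 0, -1], [0, 0, 0, 0.022, -0.02, 0, -1], [0, 0, 0, 0.022, -0.02, 0, -1], [0, 0, 0, 0.022, -0.02, 0, -1], [0, 0, 0, 0.022, -0.02, 0, -1], [0, 0, 0, 0.01, -0.01, 0, -1], [0, 0, 0, 0, 0, 0, -1]]])

```text
t: 1.43
tcp_pos: [0.4154, -0.2006, 0.25]
tool_rot: [0.981, 0.194, -0.0, -0.001]
force: [0.5, -0.1, -0.3]
finger_gap: -0.001
gripper_force: 0.0
```

Run:
```python
from h import *
G=plane("top",236,214.5,.045)/2+plane("side",320.9,287.6,.045)/2
t=plane("top",268.5,223.5,.045);sd=[plane("side",335.7,262.1,.045)]
print(G,t,sd,"cap",tri((331.5,252.3),(256.3,221)))
W=(t+sd[0])/2;P=(G+W)/2;y=(G-W)/np.linalg.norm(G-W);print("piv",P,"y",y,np.linalg.norm(G-W),"cap expected",P-.018*y)
s=manip.sense();print(s["t"],s["tcp_pos"],s["tool_rot"],s["finger_gap"],np.round(s["q"],2))
```

```text
[0.49806923 0.23400179 0.045     ] [0.47062059 0.13888614 0.045     ] [array([0.47153091, 0.13605376, 0.045     ])] cap (array([0.47935922, 0.16669595, 0.09421397]), np.float64(0.0016701405852677317))
piv [0.48457249 0.18573587 0.045     ] y [0.26930211 0.96305575 0.        ] 0.10023494930543309 cap expected [0.47972505 0.16840087 0.045     ]
1.4333 [ 0.41535726 -0.20059586  0.25000812] [ 9.81080547e-01  1.93596914e-01 -3.25883754e-04 -1.04317673e-03] -0.0009021727493047164 [-0.69  0.31  1.83  0.    1.01  0.49]
```

Both views agree: pivot at about (0.4846, 0.1857), y axis (0.269, 0.963). I'll turn the tool +37.9° and then move to y_s = -62 mm.

>>> servo_tool(rows=[[[0, 0, 6.3, 0, 0, 0, -1], [0, 0, 6.3, 0, 0, 0, -1], [0, 0, 6.3, 0, 0, 0, -1], [0, 0, 6.3, 0, 0, 0, -1], [0, 0, 6.3, 0, 0, 0, -1], [0, 0, 6.4, 0, 0, 0, -1], [0, 0, 0, 0, -0.01, 0, -1], [0, 0, 0, -0.0025, -0.022, 0, -1]]])

```text
t: 2.1
tcp_pos: [0.4221, -0.1743, 0.2503]
tool_rot: [0.99, -0.138, 0.001, 0.001]
force: [1.2, 0.3, 0.2]
finger_gap: 0.001
gripper_force: 0.0
```

>>> servo_tool(rows=[[[0, 0, 0, -0.0025, -0.022, 0, -1], [0, 0, 0, -0.0025, -0.022, 0, -1], [0, 0, 0, -0.0025, -0.022, 0, -1], [0, 0, 0, -0.0025, -0.022, 0, -1], [0, 0, 0, -0.0025, -0.022, 0, -1], [0, 0, 0, -0.0025, -0.022, 0, -1], [0, 0, 0, -0.0025, -0.022, 0, -1], [0, 0, 0, -0.0025, -0.022, 0, -1]]])

```text
t: 2.77
tcp_pos: [0.45, 0.0037, 0.2502]
tool_rot: [0.991, -0.136, -0.0, -0.0]
force: [0.4, 0.3, -0.0]
finger_gap: 0.002
gripper_force: 0.0
```

>>> servo_tool(rows=[[[0, 0, 0, -0.0025, -0.022, 0, -1], [0, 0, 0, -0.0025, -0.022, 0, -1], [0, 0, 0, -0.0025, -0.022, 0, -1], [0, 0, 0, -0.0025, -0.022, 0, -1], [0, 0, 0, -0.0025, -0.022, 0, -1], [0, 0, 0, 0, -0.01, 0, -1], [0, 0, 0, 0, 0, 0, -1], [0, 0, 0, 0, 0, 0, -1]]])

```text
t: 3.43
tcp_pos: [0.4706, 0.1213, 0.2501]
tool_rot: [0.991, -0.136, -0.0, 0.0]
force: [0.0, 0.2, 0.8]
finger_gap: 0.003
gripper_force: 0.0
```

```bash
cat > w.py <<'E'
from h import *
from scipy.spatial.transform import Rotation as R
P=np.array([.4846,.1857,.055]);y=np.array([.2693,.963,0]);x=np.array([.963,-.2693,0])
s=manip.sense();d=np.array(s["tcp_pos"])-P
print(s["t"],"xs,ys,zs",(d@x).round(4),(d@y).round(4),d[2].round(4),"tool x,y\n",R.from_quat(s["tool_rot"]).as_matrix()[:,:2].T.round(3),np.round(s["q"],2),np.round(s["force"],1))
E
python3 w.py
```

```text
3.4333 xs,ys,zs 0.0039 -0.0658 0.1951 tool x,y
 [[ 0.963 -0.27  -0.   ]
 [-0.27  -0.963  0.001]] [ 0.02  0.34  1.77 -0.    1.03  1.87] [0.  0.2 0.8]
```

>>> servo_tool(rows=[[[0, 0, 0, -0.004, 0, 0.01, -1], [0, 0, 0, 0, 0, 0.025, -1], [0, 0, 0, 0, 0, 0.025, -1], [0, 0, 0, 0, 0, 0.025, -1], [0, 0, 0, 0, 0, 0.025, -1], [0, 0, 0, 0, 0, 0.025, -1], [0, 0, 0, 0, 0, 0.014, -1], [0, 0, 0, 0, 0, 0, -1]]])

```text
t: 4.1
tcp_pos: [0.465, 0.121, 0.0988]
tool_rot: [0.99, -0.138, -0.003, 0.001]
force: [0.3, 0.2, 0.4]
finger_gap: 0.0
gripper_force: 0.0
```

```bash
python3 w.py
python3 - <<'E'
from h import *
s=manip.snapshot("side");t=manip.snapshot("top")
f=lambda i,b:cv2.resize(i[b[1]:b[3],b[0]:b[2]],(380,300),interpolation=cv2.INTER_CUBIC)
cv2.imwrite("pics/pre.png",np.hstack([f(s,(260,200,387,300)),f(t,(200,150,327,250))]))
E
```

```text
4.1 xs,ys,zs -0.0015 -0.0676 0.0438 tool x,y
 [[ 0.962 -0.273 -0.006]
 [-0.273 -0.962  0.002]] [ 0.02  0.6   1.91 -0.    0.64  1.87] [0.3 0.2 0.4]
```

View pics/pre.png

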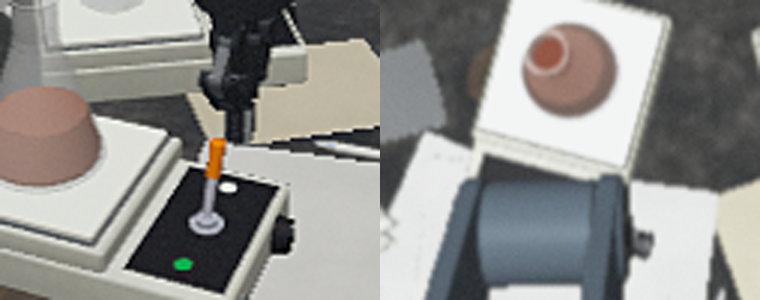

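The finger stands on the white side, straight behind the orange cap (215,160 in the left crop), and clear of the flask. Now I push in -y of the tool.

>>> servo_tool(rows=[[[0, 0, 0, 0, -0.006, 0, -1], [0, 0, 0, 0, -0.006, 0, -1], [0, 0, 0, 0, -0.006, 0, -1], [0, 0, 0, 0, -0.006, 0, -1], [0, 0, 0, 0, -0.006, 0, -1], [0, 0, 0, 0, -0.006, 0, -1]]])

```text
t: 4.7
tcp_pos: [0.4769, 0.1577, 0.1019]
tool_rot: [0.991, -0.137, 0.0, 0.0]
force: [-1.3, -1.6, 2.2]
finger_gap: -0.003
gripper_force: 1.1
```

>>> servo_tool(rows=[[[0, 0, 0, 0, -0.006, 0, -1], [0, 0, 0, 0, -0.006, 0, -1], [0, 0, 0, 0, -0.006, 0, -1], [0, 0, 0, 0, 0, 0, -1], [0, 0, 0, 0, 0, 0, -1]]])

```text
t: 5.12
tcp_pos: [0.4817, 0.1751, 0.1011]
tool_rot: [0.991, -0.137, -0.0, -0.0]
force: [-0.1, -0.3, -1.1]
finger_gap: -0.003
gripper_force: 0.0
```

```bash
python3 w.py
python3 - <<'E'
from h import *
s=manip.snapshot("side")
cv2.imwrite("pics/push.png",cv2.resize(s[200:300,260:387],(508,400),interpolation=cv2.INTER_CUBIC))
E
```

```text
5.1167 xs,ys,zs 0.0 -0.011 0.0461 tool x,y
 [[ 0.962 -0.271 -0.   ]
 [-0.271 -0.962 -0.   ]] [0.13 0.62 1.84 0.   0.69 1.98] [-0.1 -0.3 -1.1]
```

View pics/push.png

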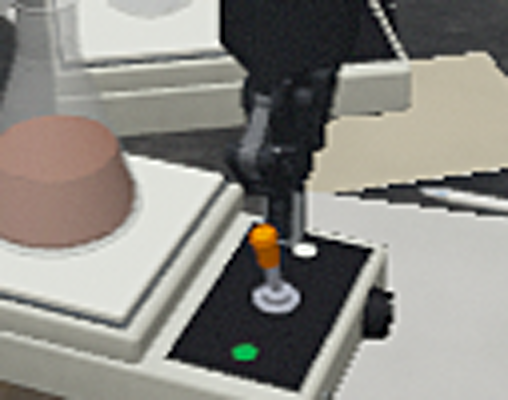

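The cap (263,240 in the crop) has snapped over towards the green dot and the contact force is gone. Now I back off and rise.

>>> servo_tool(rows=[[[0, 0, 0, 0, 0.01, 0, -1], [0, 0, 0, 0, 0.015, 0, -1], [0, 0, 0, 0, 0.015, 0, -1], [0, 0, 0, 0, 0, -0.02, -1], [0, 0, 0, 0, 0, -0.03, -1], [0, 0, 0, 0, 0, -0.03, -1], [0, 0, 0, 0, 0, -0.03, -1], [0, 0, 0, 0, 0, -0.03, -1]]])

```text
t: 5.83
tcp_pos: [0.4699, 0.1349, 0.2424]
tool_rot: [0.99, -0.138, -0.001, 0.0]
force: [0.5, 0.4, 0.5]
finger_gap: -0.0
gripper_force: 0.0
```

>>> servo_tool(rows=[[[0, 0, 0, 0, 0, -0.01, -1], [0, 0, 0, 0, 0, 0, -1], [0, 0, 0, 0, 0, 0, -1], [0, 0, 0, 0, 0, 0, -1]]])

```text
t: 6.17
tcp_pos: [0.4696, 0.1354, 0.2501]
tool_rot: [0.99, -0.138, -0.001, 0.0]
force: [-0.4, -0.1, -0.5]
finger_gap: -0.003
gripper_force: 0.0
```

Run:
```python
from h import *
s=manip.snapshot("side");p=np.array([.4846,.1857,.055]);y=np.array([.2693,.963,0])
print(blobs(s,(310,240,358,300),"O",(5,140,120),(20,255,255)),"on expected",proj("side",p+.018*y+[0,0,.041]))
cv2.imwrite("pics/end.png",cv2.resize(s[130:310,220:410],None,fx=3,fy=3,interpolation=cv2.INTER_CUBIC))
```

```text
[('O', 52, [326.0, 260.8])] on expected [326.13069062 260.88571154]
```

View pics/end.png

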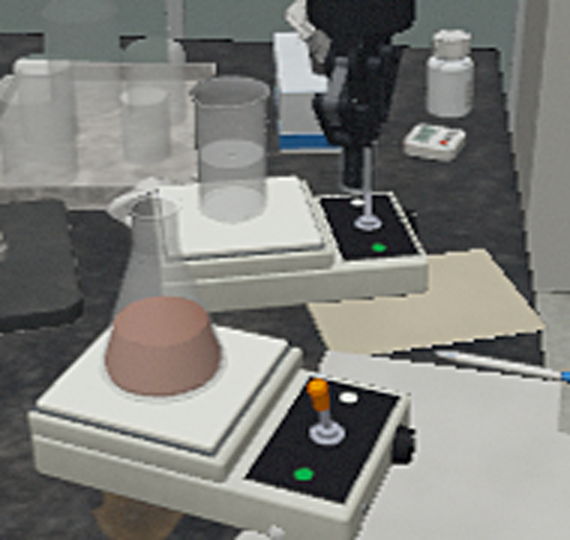

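The cap sits at (326.0, 260.8), where the on position is expected. Both glasses stand as before, and the gripper is clear.

```bash
python3 -c "
from station import manip
print(manip.sign_off())"
```

```text
the job is handed in; nothing more can be done
None
```

The flask's stirrer is switched on: its cap sits within a pixel of the expected on position. In the last side view both glasses still stand upright, the beaker's toggle looks untouched and the gripper is clear; the job was handed in at about 6 s (no verdict came back).

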